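# Roll the blown cartridge fuse out of its clips and snap in the spare

## Task

The cartridge fuse in the fuse base has blown: roll it sideways out of its clips, away from the rigid copper hooks and over the brass spring jaws, without wrenching it straight up against the hooks or overbending the spring jaws, and put it in the grey scrap tray. Then take the spare fuse from its wooden rest and snap it fully home under the hooks of both clips. Leave the multimeter, the screwdriver, the solder reel and the little red box where they are.

Things in the scene. Friction and masses are not known exactly. Their poses are not given: they have to be found in the camera images.
- fuse_block: Fixed open fuse base: black moulding 142 x 46 mm, top 20 mm high, on a dark wooden board 156 x 68 x 12 mm. Origin: centre of the underside; x along the fuse, y to the spring side, z up. Clips at x = -32 and +32 mm, 12 mm wide; between them fingers reach down to 20 mm height on both sides of the fuse. Copper stop lugs beyond both ends, up to 45 mm high, leave a seated fuse about 4 mm of play each way along x.
- seat (a point): Where the centre of a fully seated fuse lies, 47 mm above the base's origin. Axes as the fuse base.
- hook_lips: The two rigid copper lips, one on the -y jaw of each clip, that hook over the seated fuse almost to its middle plane: they end 0.5 mm to the -y side of the seat, 12 mm above it, then flare back to -y up to 70 mm height. Origin at the seat. A fuse pulled straight up, or lifted at one end, jams under them; over 25 N against them counts as wrenching.
- clear (a point): 12.5 mm to the +y (spring) side of the seat, at seat height. A fuse centred here (11 to 16 mm will do) is clear of the lips and can go straight up or come straight down, holding the spring jaws open: about 10 N sideways, 10 to 20 N downwards when fitting. Moved from here towards -y or let go at seat height, a fuse is taken under the hooks.
- spring_jaw_far (a joint): Brass spring jaw on the +y side of the clip at x = +32 mm: bent strip, at rest up to 82 mm high, mouth flared to 25 mm on the +y side of the seat. Its root is 14 mm to the +y side of the seat and 25 mm below it. About 0 with a fuse seated or empty, positive as it opens towards +y. It presses with about 3 N when seated, 5 N at 0.45. Passing a fuse takes about 0.45; beyond 0.65 it is overbent.
- spring_jaw_near (a joint): The same for the clip at x = -32 mm.
- blown_fuse: Blown cartridge fuse, in the clips at the start: 80 mm long, white ceramic barrel 20 mm in diameter with a brown and black scorched band, steel end caps 22 mm in diameter, 16 mm long, red pin at one end; 60 g. Origin at its centre, x along its length. Grip it across the barrel between the clips.
- spare_fuse: The good spare fuse: same size and weight, clean white barrel with two narrow green bands. Origin at its centre, x along its length; either way round is right. It starts lying level in the wooden rest.
- spare_rest: Wooden rest, fixed: brown foot 100 x 50 x 8 mm with two V-notched uprights at x = -32 and +32 mm, each 12 mm wide, the V open upwards; the fuse lies along x with its axis 38 mm high and is lifted straight up. Fingers fit between the uprights down to 8 mm height. Origin: centre of the underside.
- scrap_tray: Grey open scrap tray, fixed, 130 (x) x 100 (y) x 28 mm, walls and floor 3 mm. Origin: centre of the underside.
- multimeter: Yellow digital multimeter, 134 x 68 x 42 mm, behind the work; leave it alone. Origin: centre of the underside.
- screwdriver: Screwdriver with a yellow handle, 168 mm long, on the front edge of the bench; leave it alone. Origin: centre of the underside.
- solder_spool: Solder reel, 46 mm across, 30 mm high, on the front edge of the bench; leave it alone. Origin: centre of the underside.
- little_box: Little closed red box with a clear lid, 34 x 50 x 19 mm, behind the work; leave it alone. Origin: centre of the underside.
Mind the look-alikes: they are no part of the job. What is shaped like the blown_fuse but turquoise is not meant.

How it is judged (in metres and radians):
On the way, in this order (a step that is already met when the one before it is completed fails the run):
1. the blown fuse is out of the clips (distance between blown_fuse and seat above 0.05 m), for 0.1 s.
2. the blown fuse lies in the scrap tray, let go (x of blown_fuse in the frame of scrap_tray between -0.055 and 0.055 m and y of blown_fuse in the frame of scrap_tray between -0.04 and 0.04 m and height (world z) of blown_fuse below 0.02 m and contact force between blown_fuse and the fingers below 0.2 N), for 0.2 s.
3. the spare fuse is home in both clips (distance between spare_fuse and seat below 0.006 m and angle between the x axis of spare_fuse and the x axis of fuse_block, either way round below 0.06 rad and z of spare_fuse in the frame of seat below 0.0025 m and y of spare_fuse in the frame of seat below 0.0025 m), for 0.2 s.
At the end, for the whole second after the job is handed in: Spare fuse at rest in both clips: centre within 6 mm of the seat, at most 2.5 mm above it or to its spring side, axis within 0.06 rad of the base's x; both spring jaws closed (under 0.08 rad). Blown fuse at rest on the scrap tray's floor (all of step 3 and value of joint each of spring_jaw_far, spring_jaw_near below 0.08 rad and linear speed of spare_fuse below 0.02 m/s and x of blown_fuse in the frame of scrap_tray between -0.055 and 0.055 m and y of blown_fuse in the frame of scrap_tray between -0.04 and 0.04 m and height (world z) of blown_fuse below 0.02 m and linear speed of blown_fuse below 0.05 m/s); the robot touches nothing.
It fails at once if the blown fuse is wrenched against the hooked lips with more than 25 N (contact force between blown_fuse and hook_lips above 25 N).
It fails at once if a spring jaw is overbent, beyond 0.65 rad (value of joint any of spring_jaw_far, spring_jaw_near above 0.65 rad).
It fails at once if a bystander on the bench is pushed more than 25 mm (distance of any of multimeter, screwdriver, solder_spool, little_box from where it was at the start of the episode above 0.025 m).
It also fails if it takes over 58 s, if anything falls off the work surface, if the arm or the gripper's body presses on something with over 40 N, if the wrist force passes 120 N, or if a joint passes its speed limit or range.

## Robot

A 6-joint arm with a two-finger parallel gripper is mounted at the origin on a cart in front of the work surface, level with it; the furniture and walls round the work are solid. World frame = base frame: x ahead of the robot, y to its left, z up, the work surface at z = 0. Lengths are in mm, angles in rad, forces in N, time in s.
With the tool pointing down it reaches from about 400 to 925 mm from the base axis. Payload 12.5 kg.
Tool frame: the origin (TCP) lies midway between the tips of the shut fingers; the grasp point (between the pads) lies 19 mm behind it; z points along the fingers, y is the line along which they close (so a half turn about z gives the same grasp; the last joint's range is limited). The gripper opens to 95 mm and grips with 3 to 60 N. Pads are 20 mm wide; open, the fingers measure 119 mm over their backs; the gripper's body (75 mm by 180 mm) begins 59 mm behind the grasp point.
Start: joints at [1.081, 0.491, 1.559, -0, 1.092, -0.106], TCP at [234.014, 579.555, 214.661] pointing down, gripper open.
Joint ranges: [-3.1, 3.1], [-0.84, 2.19], [0.05, 2.79], [-1.13, 4.28], [0.06, 2.93], [-2.69, 2.69]. Speed limits (rad/s): [2.22, 2.22, 2.79, 3.14, 3.14, 3.14].

## Interface

Orientations are given as [roll, pitch, yaw] about the fixed x, y, z axes, in that order (R = Rz(yaw) Ry(pitch) Rx(roll)).
In Python, from cell import env gives the robot as it stands.
- The arm moves only by the tool arm_command, never from a script. Its argument "targets" is a list of rows, each a list of 5 numbers: the shift along the tool's x, y, z in mm, then the turn about the tool's z in degrees, then the opening, from 0 (shut) to 1 (fully open). In form: [[tx, ty, tz, roll, fingers], ...]. A call has 1 to 5 rows; each row is the pose to reach, as a shift and turn from the pose commanded when the call began, along the tool's axes at that moment; what a row does not reach only later rows make up. A row lasts 1/10 s, in which the tool goes at most 50 mm and 8.59 degrees, less where a joint would pass 70% of its speed; a pose out of reach is approached as far as the arm can. A call with a gripper value outside its range is refused whole. The fingers move at their own pace and stop on an object; the grip force is fixed at half the most. Time passes only in rows, so rows that repeat a pose let the fingers close. It gives the time, the measured TCP pose, the force, the opening and the grip force at its end, in the units of the state.
- env.state(): the state, without advancing time (a new reading comes with each control period).
- env.read_camera(name): name is "scene" or "top"; returns a dict with "frame" (420x560x3 uint8, red, green, blue), "vertical_fov" (degrees; the focal length in pixels is half the picture's height over the tangent of half this angle, whatever the lens; pixels are square), "cx", "cy" (the principal point, pixels), "k1" (the pictures are not rectified: a ray, as slopes to the right and down, at radius r is drawn at 1 + k1 r^2 times it, then the intrinsics apply), "world_from_camera" (4x4, takes a point from camera to world coordinates). Camera axes: x right, y down, z forward; pixel columns grow to the right and rows downward; lengths in mm; the calibration is good to about 2 mm. A picture is of the moment at which its call begins. There is no depth.
- env.job_done(): hands the job in; it is judged then, once.
The state is a dict: "t": time; "joints": joint angles; "qvel": joint speeds; "tau": joint torques, N m; "eef_pos": TCP position; "tcp_rot": TCP orientation; "ft_force": force on the tool from outside, world axes, zero at the start; "moment": the same for the moment, N m; "opening": opening from 0.0 (shut) to 1.0 (fully open); "grip_force": force on a finger pad.
Only numpy, scipy, OpenCV 4.12 (cv2) and the standard library are available. Lean on these libraries where they do the work, as an engineer would, in place of code of your own. Each camera call takes 0.05 s, during which the arm holds its last target. There are 200 camera calls.

## Working session

There is one attempt and no reset: what is moved stays moved. The work goes in short steps, Python scripts to look and compute and a tool call to move; the robot and the scene stay as the last step left them, time stands still between calls to the robot, and variables do not carry over. Pictures are saved under pics/ and viewed, at most 10 in all, crops included, and the job is handed in when it is done.

Besides the shell and the picture viewer there is one more tool, called after "Emit:" as a command line: name --pt "numbers of a row" for each row, then --argument value for the rest. arm_command: Moves the arm, as the interface text tells. Its arguments: {"type":"object","properties":{"targets":{"type":"array","items":{"type":"array","items":{"type":"number"}}}},"required":["targets"]}

```bash
mkdir -p pics; ls; cat > h.py <<'E'
import numpy as np, cv2, pickle
def cam(env,n,save=None):
    c=env.read_camera(n)
    if save: cv2.imwrite(f'pics/{save}.png',c['frame'][:,:,::-1])
    pickle.dump(c,open(f'{n}.pkl','wb')); return c
def load(n): return pickle.load(open(f'{n}.pkl','rb'))
def ray(c,u,v):
    h=c['frame'].shape[0]; f=h/2/np.tan(np.radians(c['vertical_fov'])/2)
    d=np.array([(u-c['cx'])/f,(v-c['cy'])/f]); p=d.copy()
    for _ in range(30): p=d/(1+c['k1']*(p@p))
    T=np.array(c['world_from_camera']); return T[:3,3],T[:3,:3]@np.r_[p,1]
def onz(c,u,v,z):
    o,d=ray(c,u,v); return o+d*(z-o[2])/d[2]
def proj(c,P):
    h=c['frame'].shape[0]; f=h/2/np.tan(np.radians(c['vertical_fov'])/2)
    T=np.array(c['world_from_camera']); q=T[:3,:3].T@(np.array(P)-T[:3,3]); p=q[:2]/q[2]
    p=p*(1+c['k1']*(p@p)); return p*f+[c['cx'],c['cy']]
E
python3 - <<'E'
from cell import env
from h import *
np.set_printoptions(precision=2,suppress=True)
for n in('scene','top'):
    c=cam(env,n,n); print(n,c['vertical_fov'],c['cx'],c['cy'],c['k1']); print(np.array(c['world_from_camera']))
print(env.state())
E
```

```text
pics
scene 47.24403233989776 273.04344064420394 203.35271697302574 0.0142268118210601
[[   0.83   -0.33    0.45  -34.3 ]
 [  -0.55   -0.49    0.68 -978.39]
 [  -0.01   -0.81   -0.59  807.78]
 [   0.      0.      0.      1.  ]]
top 46.948707665567056 285.8495360875564 196.99871197481255 -0.03971528813767018
[[  -0.02   -0.99    0.15  351.04]
 [  -1.      0.02    0.02 -131.52]
 [  -0.02   -0.15   -0.99 1028.8 ]
 [   0.      0.      0.      1.  ]]
{'t': 0.1, 'joints': array([ 1.08,  0.49,  1.56, -0.  ,  1.09, -0.11]), 'qvel': array([-0., -0., -0., -0., -0.,  0.]), 'tau': array([  0.  , -61.36, -25.86,   0.07,   0.05,  -0.  ]), 'eef_pos': array([233.9 , 579.36, 214.14]), 'tcp_rot': array([-3.14, -0.  ,  2.76]), 'ft_force': array([ 0.11,  0.12, -0.52]), 'moment': array([-0.06, -0.03, -0.02]), 'grip_force': 0.0, 'opening': 1.0008611958201168}
```

View pics/top.png

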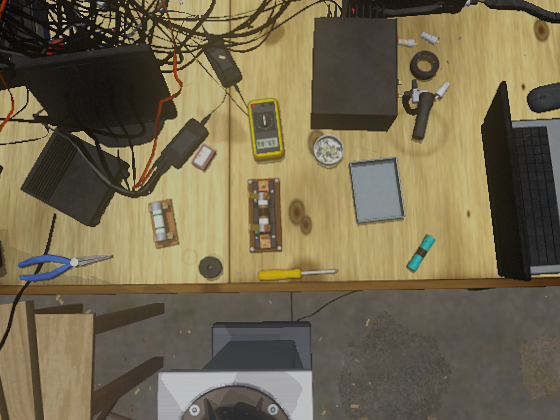

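View pics/scene.png

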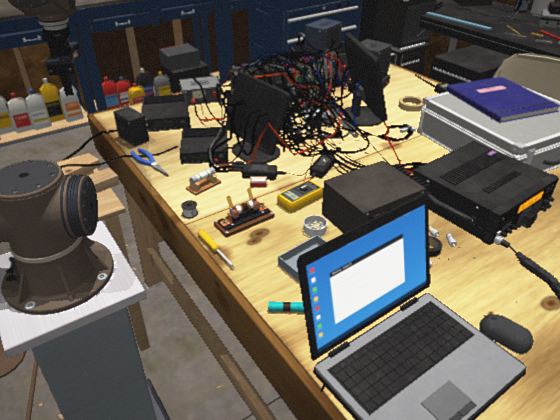

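The top view shows the fuse base at (264,215), the spare in its rest at (163,222) and the tray at (376,190). There are three fuse-like things:
- The scorched one in the clips at (264,213) is the blown fuse.
- The white one with green bands at (160,222) is the spare.
- The turquoise one at (421,253) is the look-alike, so I leave it alone.

I'll confirm this in one enlarged crop.

```bash
python3 - <<'E'
from h import *
t=load('top')['frame'][:,:,::-1]; s=load('scene')['frame'][:,:,::-1]
a=cv2.resize(t[170:260,135:295],None,fx=5,fy=5,interpolation=cv2.INTER_CUBIC)[:, :800]
b=cv2.resize(s[165:240,180:285],None,fx=7.6,fy=7.6,interpolation=cv2.INTER_CUBIC)[:600,:800]
cv2.imwrite('pics/ct.png',a);cv2.imwrite('pics/cs.png',b)
E
```

```text
(no output)
```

View pics/ct.png

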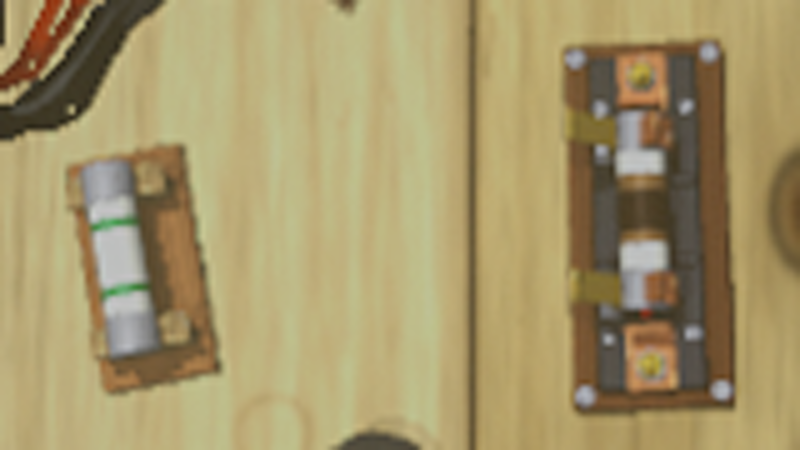

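View pics/cs.png

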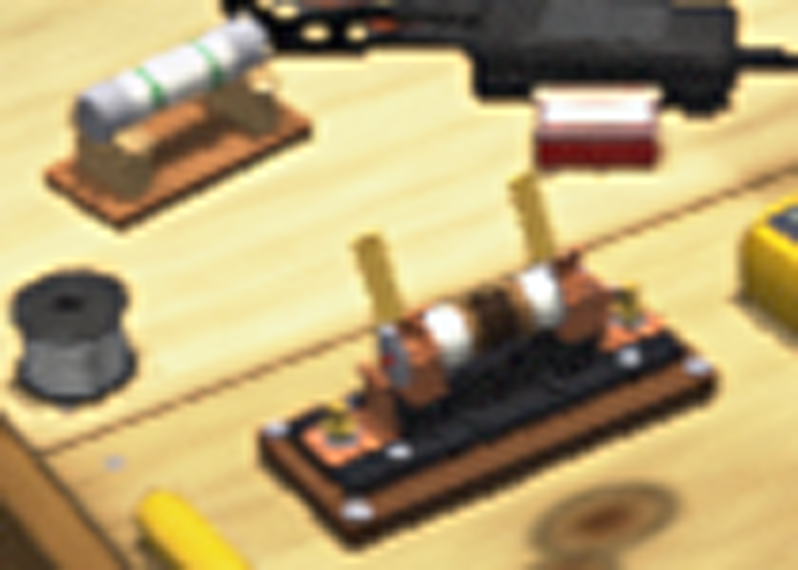

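The crop confirms it: the scorched fuse in the base has its brass jaws on the left (+y world) and its hooks on the right (-y). The spare has green bands. Crop pixels are board corners (565,47), (718,40), (733,405), (576,412), and spare axis ends near (107,162) and (134,356).

```bash
cat > m.py <<'E'
from h import *
np.set_printoptions(precision=1,suppress=True)
T=load('top');S=load('scene')
ct=lambda x,y:((x+.5)/5-.5+135,(y+.5)/5-.5+170)
cs=lambda x,y:((x+.5)/7.6-.5+180,(y+.5)/7.6-.5+165)
def tri(p,q):
    o1,d1=ray(T,*p);o2,d2=ray(S,*q);A=np.c_[d1,-d2];k=np.linalg.lstsq(A,o2-o1,rcond=None)[0]
    a=o1+k[0]*d1;b=o2+k[1]*d2;return (a+b)/2,np.linalg.norm(a-b)
def rect(P,n):
    P=np.array(P);c=P.mean(0);e=[np.linalg.norm(P[i]-P[(i+1)%4]) for i in range(4)]
    print(n,'c',c,'edges',np.array(e))
B=[onz(T,*ct(*p),12) for p in[(565,47),(718,40),(733,405),(576,412)]];rect(B,'board top')
d=B[0]+B[1]-B[2]-B[3];print('yaw deg',np.degrees(np.arctan2(d[1],d[0])))
BS=[onz(S,*cs(*p),12) for p in[(715,375),(355,535),(258,437)]];print('scene board corners(far-right,near-right,near-left)',*BS); print(B)
Sc=[onz(T,*ct(*p),12) for p in[(575,60),(709,52),(722,390),(586,397)]];rect(Sc,'screws');
d=Sc[0]+Sc[1]-Sc[2]-Sc[3];print('yaw deg',np.degrees(np.arctan2(d[1],d[0])))
print('blown ends',onz(T,*ct(637,112),47),onz(T,*ct(645,308),47))
# colour masks
f=T['frame'];hsv=cv2.cvtColor(f,cv2.COLOR_RGB2HSV).astype(int)
def blob(mask,x0,y0,x1,y1):
    m=np.zeros(mask.shape,np.uint8);m[y0:y1,x0:x1]=mask[y0:y1,x0:x1]
    cs_,_=cv2.findContours(m,cv2.RETR_EXTERNAL,cv2.CHAIN_APPROX_NONE);return max(cs_,key=cv2.contourArea)
k=blob(hsv[...,1]<60,148,195,172,246);r=cv2.minAreaRect(k);print('spare rect',r)
box=cv2.boxPoints(r);rect([onz(T,*p,38) for p in box],'spare z38');print(*[onz(T,*p,38) for p in box])
k=blob((hsv[...,1]<85)&(hsv[...,0]>80)|(hsv[...,1]<60),342,150,410,230);r=cv2.minAreaRect(k);print('tray',r)
box=cv2.boxPoints(r);rect([onz(T,*p,28) for p in box],'tray z28');print(*[onz(T,*p,28) for p in box])
print('spare foot corners');F=[onz(T,*ct(*p),8) for p in[(66,165),(184,145),(219,372),(107,393)]];rect(F,'foot');d=F[0]+F[1]-F[2]-F[3];print(np.degrees(np.arctan2(d[1],d[0])))
print('green bands tri',tri(ct(113,224),cs(207,65)),tri(ct(123,290),cs(147,90)))
print('blown mid tri',tri(ct(641,210),cs(492,315)))
E
python3 m.py
```

```text
board top c [471.8 -65.3  12. ] edges [ 65.7 155.8  65.9 155.9]
yaw deg 1.477348791619389
scene board corners(far-right,near-right,near-left) [ 545.9 -100.8   12. ] [ 393.8 -107.3   12. ] [391.8 -40.6  12. ]
[array([548.9, -30.5,  12. ]), array([550.5, -96.2,  12. ]), array([ 394.8, -100.3,   12. ]), array([393. , -34.4,  12. ])]
screws c [472.2 -65.3  12. ] edges [ 57.5 144.3  57.2 143.9]
yaw deg 1.4735986288710963
blown ends [514.2 -63.6  47. ] [433.2 -66.1  47. ]
spare rect ((160.56756591796875, 234.4053955078125), (12.494322776794434, 10.192737579345703), 80.53767395019531)
spare z38 c [431.1 147.9  38. ] edges [21.2 26.  21.1 26. ]
[442.3 160.8  38. ] [445.4 139.8  38. ] [419.8 135.   38. ] [416.7 155.9  38. ]
tray ((376.69879150390625, 189.210693359375), (62.644256591796875, 49.129173278808594), 82.50414276123047)
tray z28 c [ 519.1 -302.7   28. ] edges [104.2 132.8 102.1 132.6]
[ 579.3 -245.4   28. ] [ 591.1 -348.9   28. ] [ 458.7 -359.1   28. ] [ 447.3 -257.6   28. ]
spare foot corners
foot c [457.4 150.8   8. ] edges [ 51.7  99.1  48.5 100.2]
10.707144504977368
green bands tri (array([474.1, 156.3,  35.2]), np.float64(2.0241970822591133)) (array([445.9, 151.3,  36.3]), np.float64(1.0971603725581964))
blown mid tri (array([474.2, -65.1,  46.5]), np.float64(1.4945685015531986))
```

```bash
cat > go.py <<'E'
import sys
from cell import env
from h import *
from scipy.spatial.transform import Rotation as R
np.set_printoptions(precision=2,suppress=True)
s=env.state();x,y,z,yaw=map(float,sys.argv[1:5])
M=R.from_euler('xyz',s['tcp_rot'])
d=M.inv().apply(np.array([x,y,z])-s['eef_pos'])
t=(M.inv()*R.from_euler('xyz',[180,0,yaw],degrees=True)).as_rotvec(degrees=True)
print('t',s['t'],'pos',s['eef_pos'],'rot',np.degrees(s['tcp_rot']),'F',s['ft_force'],'op',s['opening'],s['grip_force']);print('shift',d,'turn',t)
E
python3 go.py 473 -62.8 150 181.47
cat >>m.py <<'E'
print('spare ends z38',[onz(T,*ct(*p),38) for p in[(107,162),(134,356)]])
E
python3 m.py | tail -1
```

```text
t 0.1 pos [233.9  579.36 214.14] rot [-179.95   -0.01  158.01] F [ 0.11  0.12 -0.52] op 1.0008611958201168 0.0
shift [-462.16 -505.86   64.58] turn [ -0.05  -0.02 -23.46]
spare ends z38 [array([498.9, 159. ,  38. ]), array([417.8, 145.8,  38. ])]
```

Emit:
arm_command --pt "-462 -506 30 -23.5 1" --pt "-462 -506 30 -23.5 1" --pt "-462 -506 30 -23.5 1" --pt "-462 -506 30 -23.5 1" --pt "-462 -506 30 -23.5 1"

```text
t: 0.6
eef_pos: [321.1, 343.9, 203.5]
tcp_rot: [-3.142, -0.0, -3.115]
ft_force: [1.1, 0.7, 0.5]
opening: 0.997
grip_force: 0.0
```

```bash
python3 go.py 473 -62.8 150 181.47
```

```text
t 0.6 pos [321.13 343.89 203.52] rot [-180.     -0.   -178.45] F [1.08 0.68 0.55] op 0.9965536889769423 0.0
shift [-140.81 -410.64   53.54] turn [-0.   -0.    0.08]
```

Emit:
arm_command --pt "-141 -410 53 0 1" --pt "-141 -410 53 0 1" --pt "-141 -410 53 0 1" --pt "-141 -410 53 0 1" --pt "-141 -410 53 0 1"

```text
t: 1.1
eef_pos: [408.1, 111.4, 173.2]
tcp_rot: [3.141, 0.0, -3.115]
ft_force: [1.4, 1.2, -0.9]
opening: 1.006
grip_force: 0.0
```

Emit:
arm_command --pt "0 -145 0 0 1" --pt "0 -145 0 0 1" --pt "0 -145 0 0 1" --pt "0 -145 0 0 1" --pt "0 -145 0 0 1"

```text
t: 1.6
eef_pos: [411.5, -32.5, 173.2]
tcp_rot: [3.141, -0.0, -3.118]
ft_force: [0.0, 0.8, 0.2]
opening: 1.003
grip_force: 0.0
```

```bash
python3 go.py 473 -62.8 28 181.47
```

```text
t 1.6 pos [411.49 -32.46 173.2 ] rot [ 179.98   -0.02 -178.66] F [0.02 0.8  0.16] op 1.0028539782687644 0.0
shift [-60.84 -31.82 145.17] turn [ 0.02 -0.02 -0.13]
```

Emit:
arm_command --pt "-61 -32 0 0 1" --pt "-61 -32 0 0 1" --pt "-61 -32 50 0 1" --pt "-61 -32 50 0 1" --pt "-61 -32 50 0 1"

```text
t: 2.1
eef_pos: [472.9, -60.7, 123.5]
tcp_rot: [3.141, -0.003, -3.113]
ft_force: [0.0, 0.1, 0.3]
opening: 1.002
grip_force: 0.0
```

```bash
python3 go.py 473 -62.8 28 181.47
```

```text
t 2.1 pos [472.92 -60.69 123.45] rot [ 179.94   -0.16 -178.39] F [0.04 0.15 0.27] op 1.0022268847379656 0.0
shift [-0.29 -2.21 95.45] turn [ 0.06 -0.16  0.14]
```

Emit:
arm_command --pt "0 -1.5 45 0 1" --pt "0 -1.5 75 0 1" --pt "0 -1.5 95 0 0.7" --pt "0 -1.5 95 0 0.4" --pt "0 -1.5 95 0 0.36"

```text
t: 2.6
eef_pos: [474.2, -63.2, 30.0]
tcp_rot: [-3.141, 0.001, -3.114]
ft_force: [-0.1, -0.2, 0.1]
opening: 0.806
grip_force: 0.0
```

```bash
python3 - <<'E'
from cell import env
from h import *
c=cam(env,'scene');s=c['frame'][:,:,::-1]
cv2.imwrite('pics/g1.png',cv2.resize(s[140:250,170:310],None,fx=5,fy=5,interpolation=cv2.INTER_CUBIC))
E
python3 go.py 473 -62.8 28 181.47
```

```text
t 2.65 pos [474.42 -63.37  30.26] rot [-179.97    0.13 -178.46] F [ 0.05 -0.11 -0.35] op 0.7619915852434936 0.0
shift [1.41 0.61 2.26] turn [-0.03  0.13  0.07]
```

View pics/g1.png

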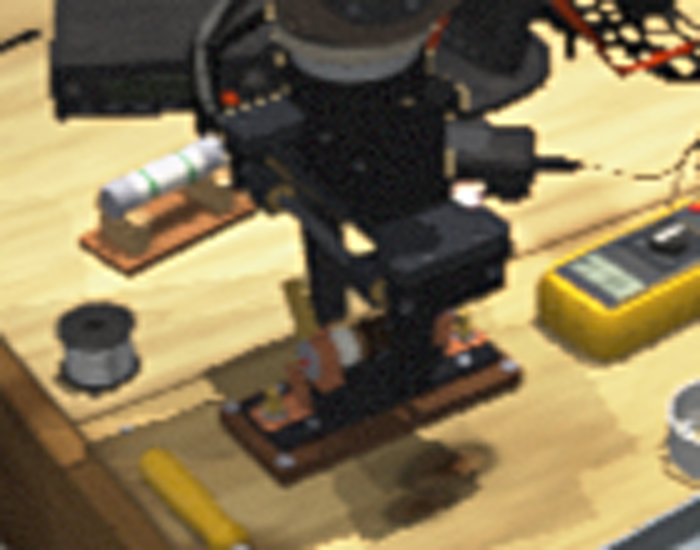

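The fingers straddle the blown fuse between the clips, at about (370,360) in the crop. I'll lower 2 mm, shift 1 mm towards the spring side and close.

Emit:
arm_command --pt "0 1 2 0 0.3" --pt "0 1 2 0 0.3" --pt "0 1 2 0 0.3" --pt "0 1 2 0 0.3" --pt "0 1 2 0 0.3"

```text
t: 3.15
eef_pos: [473.6, -62.6, 26.5]
tcp_rot: [3.142, 0.0, -3.115]
ft_force: [-0.4, -0.4, -0.1]
opening: 0.343
grip_force: 0.0
```

Emit:
arm_command --pt "0 0 0 0 0.1" --pt "0 0 0 0 0.1" --pt "0 0 0 0 0.1" --pt "0 0 0 0 0.1" --pt "0 0 0 0 0.1"

```text
t: 3.65
eef_pos: [473.8, -63.2, 26.4]
tcp_rot: [-3.141, 0.0, -3.115]
ft_force: [-1.1, -6.5, -0.2]
opening: 0.202
grip_force: 30.0
```

Emit:
arm_command --pt "0 -0.7 0 0 0.1" --pt "0 -0.7 0 0 0.1"

```text
t: 3.85
eef_pos: [473.8, -63.9, 26.4]
tcp_rot: [-3.141, 0.001, -3.115]
ft_force: [-0.5, -7.9, -0.6]
opening: 0.207
grip_force: 30.0
```

Emit:
arm_command --pt "0 -0.7 0 0 0.1" --pt "0 -0.7 0 0 0.1"

```text
t: 4.05
eef_pos: [473.8, -64.6, 26.3]
tcp_rot: [-3.141, 0.0, -3.115]
ft_force: [0.2, -6.9, -0.9]
opening: 0.205
grip_force: 30.0
```

Not at the hook wall yet, so the seat lies below y = -64.6, which agrees with -65.3. One more probe.

Emit:
arm_command --pt "0 -0.7 0 0 0.1" --pt "0 -0.7 0 0 0.1"

```text
t: 4.25
eef_pos: [473.8, -65.2, 26.3]
tcp_rot: [-3.141, 0.0, -3.115]
ft_force: [-0.4, -6.9, -1.3]
opening: 0.207
grip_force: 30.0
```

Emit:
arm_command --pt "0 -0.5 0 0 0.1" --pt "0 -0.5 0 0 0.1"

```text
t: 4.45
eef_pos: [473.8, -65.7, 26.3]
tcp_rot: [-3.141, 0.0, -3.115]
ft_force: [-0.4, -6.1, -2.2]
opening: 0.202
grip_force: 30.0
```

Emit:
arm_command --pt "0 -0.7 0 0 0.1" --pt "0 -0.7 0 0 0.1"

```text
t: 4.65
eef_pos: [473.8, -66.0, 26.3]
tcp_rot: [-3.142, 0.0, -3.116]
ft_force: [0.5, -3.9, -2.8]
opening: 0.203
grip_force: 30.0
```

Emit:
arm_command --pt "0 -0.7 0 0 0.1" --pt "0 -0.7 0 0 0.1"

```text
t: 4.85
eef_pos: [473.8, -66.2, 26.3]
tcp_rot: [3.141, 0.0, -3.115]
ft_force: [2.3, 3.8, -2.1]
opening: 0.205
grip_force: 30.0
```

The fuse meets the hooks at y ≈ -65.9, so that is the seat. Clear is then y ≈ -53.2.

Emit:
arm_command --pt "0 3 0 0 0.1" --pt "0 6 0 0 0.1" --pt "0 9 0 0 0.1" --pt "0 11.5 0 0 0.1" --pt "0 13.5 0 0 0.1"

```text
t: 5.35
eef_pos: [473.7, -54.0, 26.5]
tcp_rot: [-3.14, 0.001, -3.115]
ft_force: [-0.9, -15.5, -2.9]
opening: 0.203
grip_force: 30.0
```

Emit:
arm_command --pt "0 0 0 0 0.1" --pt "0 0 -2 0 0.1"

```text
t: 5.55
eef_pos: [473.7, -54.0, 28.4]
tcp_rot: [-3.14, 0.001, -3.115]
ft_force: [1.6, -13.2, -2.7]
opening: 0.202
grip_force: 30.0
```

Emit:
arm_command --pt "0 0.9 -2 0 0.1" --pt "0 0.9 -5 0 0.1" --pt "0 0.9 -8 0 0.1" --pt "0 0.9 -12 0 0.1"

```text
t: 5.95
eef_pos: [473.5, -52.8, 40.5]
tcp_rot: [-3.141, 0.0, -3.115]
ft_force: [0.7, -7.1, 0.5]
opening: 0.2
grip_force: 30.0
```

Emit:
arm_command --pt "0 0 -5 0 0.1" --pt "0 0 -12 0 0.1" --pt "0 0 -20 0 0.1" --pt "0 0 -30 0 0.1" --pt "0 0 -40 0 0.1"

```text
t: 6.45
eef_pos: [473.0, -51.8, 81.1]
tcp_rot: [3.141, -0.0, -3.115]
ft_force: [0.2, -0.3, -0.2]
opening: 0.205
grip_force: 30.0
```

```bash
python3 go.py 519 -302.5 130 184.9
```

```text
t 6.45 pos [472.98 -51.83  81.11] rot [ 179.98   -0.03 -178.49] F [ 0.2  -0.3  -0.17] op 0.20485845461471064 29.99371200799942
shift [ -39.36 -251.78  -49.02] turn [ 0.03 -0.03 -3.39]
```

Emit:
arm_command --pt "0 0 -50 0 0.1" --pt "-39 -252 -50 -3.4 0.1" --pt "-39 -252 -50 -3.4 0.1" --pt "-39 -252 -50 -3.4 0.1" --pt "-39 -252 -50 -3.4 0.1"

```text
t: 6.95
eef_pos: [509.1, -250.5, 131.2]
tcp_rot: [3.141, 0.0, -3.055]
ft_force: [1.1, 0.7, -0.4]
opening: 0.205
grip_force: 30.0
```

```bash
python3 go.py 519 -302.5 60 184.9
```

```text
t 6.95 pos [ 509.06 -250.46  131.21] rot [ 179.99    0.02 -175.07] F [ 1.12  0.73 -0.36] op 0.20507309483308217 29.99416619539261
shift [ -5.4  -52.71  71.2 ] turn [0.01 0.02 0.03]
```

Emit:
arm_command --pt "-5 -50 0 0 0.1" --pt "-5 -50 10 0 0.1" --pt "-5 -50 50 0 0.1" --pt "-5 -50 70 0 0.1" --pt "-5 -50 70 0 0.1"

```text
t: 7.45
eef_pos: [517.0, -296.9, 58.2]
tcp_rot: [3.138, -0.004, -3.056]
ft_force: [-0.4, 0.3, 0.4]
opening: 0.202
grip_force: 30.0
```

```bash
python3 go.py 519 -302.5 7 184.9
```

```text
t 7.45 pos [ 516.97 -296.88   58.17] rot [ 179.79   -0.22 -175.09] F [-0.37  0.31  0.35] op 0.20174910191748932 29.99371826648712
shift [-1.74 -5.96 51.14] turn [ 0.21 -0.22  0.01]
```

Emit:
arm_command --pt "-1 -4 20 0 0.1" --pt "-1 -4 38 0 0.1" --pt "-1 -4 49 0 0.1" --pt "-1 -4 50 0 0.1" --pt "-1 -4 50 0 0.2"

```text
t: 7.95
eef_pos: [520.0, -302.1, 11.2]
tcp_rot: [-3.141, 0.0, -3.056]
ft_force: [-0.0, 0.5, -2.1]
opening: 0.206
grip_force: 30.0
```

Emit:
arm_command --pt "0 0 0 0 0.35" --pt "0 0 0 0 0.45" --pt "0 0 0 0 0.5" --pt "0 0 0 0 0.5" --pt "0 0 0 0 0.5"

```text
t: 8.45
eef_pos: [519.7, -302.2, 10.5]
tcp_rot: [-3.142, 0.0, -3.056]
ft_force: [-0.1, -0.0, -0.3]
opening: 0.49
grip_force: 0.0
```

Emit:
arm_command --pt "0 0 -10 0 0.5" --pt "0 0 -40 0 0.5" --pt "0 0 -90 0 0.5" --pt "0 0 -130 0 0.5" --pt "0 0 -130 0 1"

```text
t: 8.95
eef_pos: [521.4, -303.4, 146.4]
tcp_rot: [-3.136, 0.007, -3.056]
ft_force: [-0.3, 0.1, -0.6]
opening: 0.538
grip_force: 0.0
```

```bash
python3 go.py 458.5 152 140 190
```

```text
t 8.95 pos [ 521.44 -303.41  146.41] rot [-179.66    0.39 -175.08] F [-0.25  0.12 -0.65] op 0.5384175421556969 0.0
shift [ 23.67 459.16   3.51] turn [-0.36  0.38 -5.08]
```

Emit:
arm_command --pt "24 459 0 -5 1" --pt "24 459 0 -5 1" --pt "24 459 0 -5 1" --pt "24 459 0 -5 1" --pt "24 459 0 -5 1"

```text
t: 9.45
eef_pos: [484.4, -52.8, 140.3]
tcp_rot: [3.141, -0.0, -2.969]
ft_force: [1.3, -0.1, 0.1]
opening: 0.947
grip_force: 0.0
```

```bash
python3 - <<'E'
from cell import env
from h import *
c=cam(env,'top');t=c['frame'][:,:,::-1]
cv2.imwrite('pics/t2.png',cv2.resize(t[150:260,135:415],None,fx=2.85,fy=2.85,interpolation=cv2.INTER_CUBIC))
E
python3 go.py 458.5 152 140 190
```

```text
t 9.5 pos [482.45 -47.2  140.25] rot [ 179.88   -0.11 -169.97] F [-1.03  4.13  0.63] op 0.9730045968974387 0.0
shift [-11.11 200.32   0.66] turn [ 0.12 -0.11  0.03]
```

View pics/t2.png

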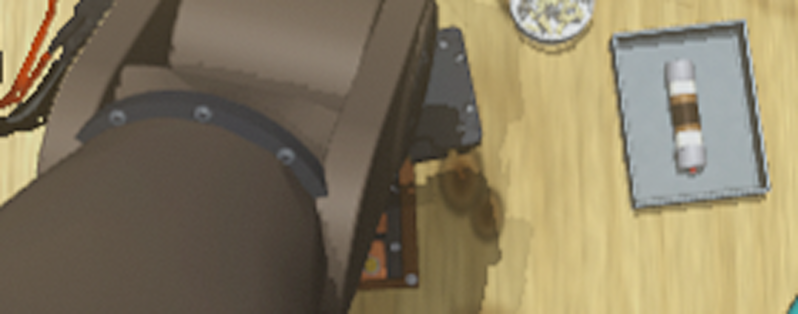

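The blown fuse lies in the tray, at (686,117) in the crop. Next, the spare.

Emit:
arm_command --pt "-11 195 0 0 1" --pt "-11 195 0 0 1" --pt "-11 195 0 0 1" --pt "-11 195 0 0 1" --pt "-11 195 0 0 1"

```text
t: 10.0
eef_pos: [461.4, 143.5, 140.3]
tcp_rot: [3.141, -0.0, -2.964]
ft_force: [-0.9, 0.4, -0.3]
opening: 1.0
grip_force: 0.0
```

```bash
python3 go.py 458.5 152 80 190
```

```text
t 10.0 pos [461.37 143.46 140.34] rot [ 179.97   -0.01 -169.81] F [-0.95  0.43 -0.29] op 0.9998270278365231 0.0
shift [ 1.3   8.88 60.34] turn [ 0.03 -0.01  0.19]
```

Emit:
arm_command --pt "1 7.5 10 0 1" --pt "1 7.5 50 0 1" --pt "1 7.5 60 0 1" --pt "1 7.5 60 0 1"

```text
t: 10.4
eef_pos: [459.5, 145.7, 78.9]
tcp_rot: [3.142, -0.004, -2.97]
ft_force: [0.6, 0.6, -0.1]
opening: 1.001
grip_force: 0.0
```

```bash
python3 go.py 458.5 152 18 190
```

```text
t 10.4 pos [459.5  145.7   78.95] rot [ 180.     -0.23 -170.17] F [ 0.62  0.59 -0.11] op 1.000975425156671 0.0
shift [-0.34  6.38 60.95] turn [ 0.   -0.23 -0.17]
```

Emit:
arm_command --pt "0 6 20 0 1" --pt "0 6 45 0 1" --pt "0 6 60 0 1" --pt "0 6 60 0 0.7" --pt "0 6 60 0 0.5"

```text
t: 10.9
eef_pos: [459.8, 152.2, 21.3]
tcp_rot: [3.142, 0.001, -2.969]
ft_force: [-0.2, -0.5, 0.6]
opening: 0.885
grip_force: 0.0
```

```bash
python3 go.py 458.5 152 18 190
```

```text
t 10.9 pos [459.8  152.22  21.29] rot [ 180.      0.04 -170.14] F [-0.16 -0.47  0.57] op 0.8850807317454542 0.0
shift [1.32 0.01 3.29] turn [ 0.    0.04 -0.14]
```

Emit:
arm_command --pt "0 0 2 0 0.25" --pt "0 0 2 0 0.25" --pt "0 0 2 0 0.25" --pt "0 0 2 0 0.25" --pt "0 0 2 0 0.25"

```text
t: 11.4
eef_pos: [459.3, 152.6, 18.6]
tcp_rot: [3.142, 0.0, -2.969]
ft_force: [-0.2, -1.1, 0.2]
opening: 0.472
grip_force: 0.0
```

Emit:
arm_command --pt "0 0 0 0 0.25" --pt "0 0 0 0 0.25" --pt "0 0 0 0 0.25" --pt "0 0 0 0 0.25"

```text
t: 11.8
eef_pos: [459.2, 152.6, 18.4]
tcp_rot: [3.142, -0.0, -2.969]
ft_force: [-0.5, -0.1, -0.0]
opening: 0.252
grip_force: 0.0
```

Emit:
arm_command --pt "0 0 0 0 0.1" --pt "0 0 0 0 0.1" --pt "0 0 0 0 0.1" --pt "0 0 0 0 0.1"

```text
t: 12.2
eef_pos: [459.3, 152.1, 18.5]
tcp_rot: [-3.141, -0.0, -2.968]
ft_force: [0.8, -7.2, 2.2]
opening: 0.207
grip_force: 30.0
```

Emit:
arm_command --pt "0 -0.7 0 0 0.1" --pt "0 -0.7 -2 0 0.1" --pt "0 -0.7 -10 0 0.1" --pt "0 -0.7 -30 0 0.1" --pt "0 -0.7 -70 0 0.1"

```text
t: 12.7
eef_pos: [458.3, 151.7, 87.9]
tcp_rot: [3.142, -0.004, -2.969]
ft_force: [1.1, -0.4, -0.9]
opening: 0.205
grip_force: 30.0
```

Emit:
arm_command --pt "0 0 -50 0 0.1" --pt "0 0 -50 0 0.1"

```text
t: 12.9
eef_pos: [461.4, 152.4, 144.0]
tcp_rot: [3.141, 0.009, -2.968]
ft_force: [0.2, 0.4, -1.0]
opening: 0.205
grip_force: 30.0
```

```bash
python3 - <<'E'
from cell import env
from h import *
s=env.state();g=s['eef_pos']
for n in('scene',):
    c=cam(env,n);t=c['frame'][:,:,::-1];p=proj(c,[g[0],g[1],g[2]+19.5]);print(p)
    u,v=int(p[0]),int(p[1]);cv2.imwrite('pics/sp.png',cv2.resize(t[v-40:v+40,u-50:u+50],None,fx=7,fy=7,interpolation=cv2.INTER_CUBIC))
    import pickle;pickle.dump((u,v,g,s['tcp_rot']),open('sp.pkl','wb'))
E
python3 go.py 472 -53.0 130 181.47
```

```text
[199.16888603 136.78828464]
t 12.95 pos [460.37 152.17 141.36] rot [ 179.99    0.34 -170.08] F [ 0.05  0.49 -0.69] op 0.20506673052675164 29.961402118206024
shift [  23.96 -204.1    11.19] turn [0.03 0.34 8.45]
```

View pics/sp.png

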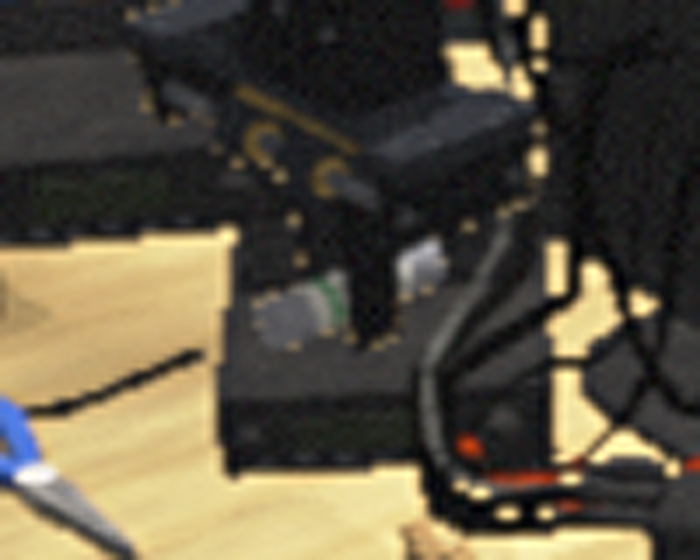

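The spare is held level, with its ends at (268,322) and (442,255) in the crop. The midpoint matches the predicted grasp point. Now over the base.

Emit:
arm_command --pt "24 -204 0 8.4 0.1" --pt "24 -204 0 8.4 0.1" --pt "24 -204 0 8.4 0.1" --pt "24 -204 0 8.4 0.1" --pt "24 -204 0 8.4 0.1"

```text
t: 13.45
eef_pos: [470.6, -57.4, 137.5]
tcp_rot: [-3.142, -0.001, -3.12]
ft_force: [0.5, -0.2, -1.1]
opening: 0.202
grip_force: 30.0
```

Emit:
arm_command --pt "0 0 0 0 0.1" --pt "0 0 0 0 0.1"

```text
t: 13.65
eef_pos: [470.3, -52.4, 137.8]
tcp_rot: [3.141, -0.001, -3.115]
ft_force: [-0.1, -0.2, -0.4]
opening: 0.2
grip_force: 30.0
```

```bash
python3 go.py 471.7 -53.1 95 181.47
```

```text
t 13.65 pos [470.3  -52.42 137.79] rot [ 179.96   -0.08 -178.48] F [-0.13 -0.19 -0.43] op 0.19978042983550431 29.96124118566513
shift [-1.44 -0.75 42.79] turn [ 0.04 -0.08  0.05]
```

Emit:
arm_command --pt "-1.4 -0.7 30 0 0.1" --pt "-1.4 -0.7 45 0 0.1" --pt "-1.4 -0.7 55 0 0.1" --pt "-1.4 -0.7 60 0 0.1" --pt "-1.4 -0.7 60 0 0.1"

```text
t: 14.15
eef_pos: [472.1, -53.1, 78.1]
tcp_rot: [3.141, -0.001, -3.114]
ft_force: [0.3, -0.3, -0.7]
opening: 0.2
grip_force: 30.0
```

```bash
python3 go.py 471.7 -53.1 27.5 181.47
```

```text
t 14.15 pos [472.13 -53.15  78.09] rot [ 179.98   -0.04 -178.43] F [ 0.31 -0.26 -0.67] op 0.20039836541825018 29.961337745189667
shift [ 0.4   0.04 50.59] turn [ 0.02 -0.04  0.1 ]
```

Position is exact, so I go straight down slowly.

Emit:
arm_command --pt "0 0 6 0 0.1" --pt "0 0 12 0 0.1" --pt "0 0 18 0 0.1" --pt "0 0 23 0 0.1" --pt "0 0 26 0 0.1"

```text
t: 14.65
eef_pos: [472.6, -54.2, 52.2]
tcp_rot: [-3.141, 0.001, -3.115]
ft_force: [-0.2, -3.0, 6.3]
opening: 0.205
grip_force: 30.0
```

Emit:
arm_command --pt "0 0 5 0 0.1" --pt "0 0 10 0 0.1" --pt "0 0 15 0 0.1" --pt "0 0 18 0 0.1"

```text
t: 15.05
eef_pos: [473.1, -54.6, 34.5]
tcp_rot: [-3.141, 0.002, -3.115]
ft_force: [-0.0, -8.4, 5.2]
opening: 0.204
grip_force: 30.0
```

Emit:
arm_command --pt "1 1 2 0 0.1" --pt "1 1 5 0 0.1" --pt "1 1 7 0 0.1" --pt "1 1 7 0 0.1"

```text
t: 15.45
eef_pos: [472.3, -54.0, 27.6]
tcp_rot: [-3.14, 0.003, -3.115]
ft_force: [1.0, -12.0, 4.9]
opening: 0.204
grip_force: 30.0
```

```bash
python3 go.py 471.7 -66 27.5 181.47
```

```text
t 15.45 pos [472.32 -53.99  27.62] rot [-179.93    0.15 -178.49] F [  0.96 -12.01   4.95] op 0.20375587202610718 29.960525929927826
shift [  0.94 -11.99   0.13] turn [-0.07  0.15  0.04]
```

Now slide it under the hooks.

Emit:
arm_command --pt "0.5 -3 0 0 0.1" --pt "0.5 -6 0 0 0.1" --pt "0.5 -9 0 0 0.1" --pt "0.5 -11 0 0 0.1" --pt "0.5 -12 0 0 0.1"

```text
t: 15.95
eef_pos: [472.1, -65.8, 27.5]
tcp_rot: [-3.141, 0.002, -3.116]
ft_force: [2.5, -5.2, 0.5]
opening: 0.201
grip_force: 30.0
```

Emit:
arm_command --pt "0 -0.3 0 0 0.1" --pt "0 -0.3 0 0 0.1"

```text
t: 16.15
eef_pos: [472.0, -65.9, 27.5]
tcp_rot: [-3.141, 0.002, -3.116]
ft_force: [3.5, -5.8, 1.5]
opening: 0.202
grip_force: 30.0
```

Emit:
arm_command --pt "0 -0.3 0 0 0.25" --pt "0 -0.3 0 0 0.3" --pt "0 -0.3 0 0 0.5" --pt "0 -0.3 0 0 0.6" --pt "0 -0.3 0 0 0.6"

```text
t: 16.65
eef_pos: [470.9, -65.4, 27.3]
tcp_rot: [3.141, -0.0, -3.115]
ft_force: [-0.2, 0.5, 0.1]
opening: 0.492
grip_force: 0.0
```

Emit:
arm_command --pt "0 0 -10 0 0.6" --pt "0 0 -40 0 0.6" --pt "0 0 -80 0 0.6" --pt "0 0 -130 0 0.6" --pt "0 0 -160 0 0.6"

```text
t: 17.15
eef_pos: [471.3, -65.6, 191.3]
tcp_rot: [-3.141, 0.003, -3.115]
ft_force: [1.4, -0.3, -0.6]
opening: 0.601
grip_force: 0.0
```

Emit:
arm_command --pt "0 300 0 0 0.6" --pt "0 300 0 0 0.6" --pt "0 300 0 0 0.6" --pt "0 300 0 0 0.6" --pt "0 300 0 0 0.6"

```text
t: 17.65
eef_pos: [463.8, 186.4, 188.3]
tcp_rot: [3.141, 0.001, -3.115]
ft_force: [0.5, -0.1, 0.0]
opening: 0.598
grip_force: 0.0
```

Emit:
arm_command --pt "0 100 0 0 0.6" --pt "0 100 0 0 0.6" --pt "0 100 0 0 0.6"

```text
t: 17.95
eef_pos: [461.0, 289.0, 188.0]
tcp_rot: [3.14, 0.001, -3.11]
ft_force: [-0.8, -0.8, 0.5]
opening: 0.602
grip_force: 0.0
```

```bash
python3 - <<'E'
from cell import env
from h import *
t=cam(env,'top')['frame'][:,:,::-1];s=cam(env,'scene')['frame'][:,:,::-1]
a=cv2.resize(t[170:260,235:315],(400,450),interpolation=cv2.INTER_CUBIC)
b=cv2.resize(s[175:240,210:280],(400,371),interpolation=cv2.INTER_CUBIC)
o=np.zeros((450,800,3),np.uint8);o[:,:400]=a;o[:371,400:]=b;cv2.imwrite('pics/end.png',o)
E
python3 go.py 471.7 -66 27.5 181.47
```

```text
t 18.05 pos [461.13 285.05 187.68] rot [-179.99   -0.01 -178.35] F [ 0.49 -0.56 -0.1 ] op 0.6022962023166134 0.0
shift [  -0.48 -351.18  160.24] turn [-0.01 -0.01  0.18]
```

View pics/end.png

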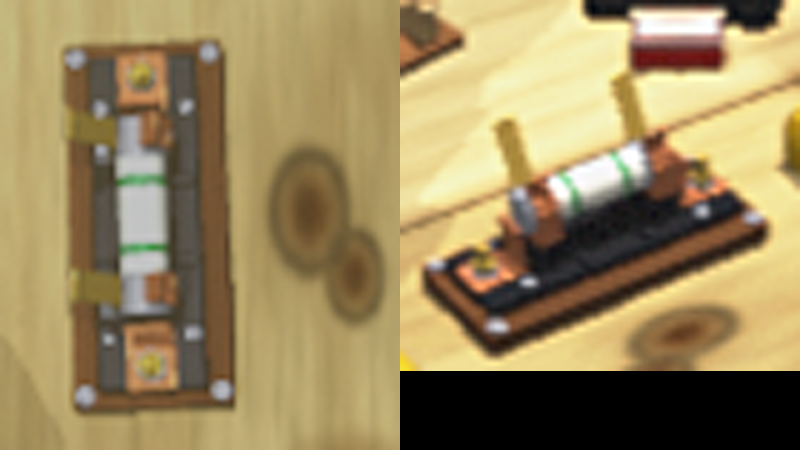

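The spare, with its green bands at (141,180) and (145,247), sits under both hooks. The brass jaws are back where they started at (90,127) and (95,287). Handing in.

```bash
python3 -c "
from cell import env
print(env.job_done())"
```

```text
the job is handed in; nothing more can be done
None
```

The blown fuse is in the scrap tray and the spare is seated under both hooks with the jaws closed, as seen in the last pictures; I handed the job in at about 18 s, and no verdict came back.

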